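Gauge the slug depth in an open port of a cavity filter

ROBOT

A 6-joint arm with a two-finger parallel gripper is mounted at the origin on the work surface. World frame = base frame: x ahead of the robot, y to its left, z up, the work surface at z = 0. Lengths are in mm, angles in rad, forces in N, time in s.
With the tool pointing down it reaches from about 350 to 975 mm from the base axis. Payload 17.4 kg.
Tool frame: the origin (TCP) lies at the very end of the fingers, on their centre line; the grasp point (between the pads) lies 19 mm behind it; z points along the fingers, y is the line along which they close (so a half turn about z gives the same grasp; the last joint's range is limited). The gripper opens to 85 mm and grips with 20 to 120 N. Pads are 22 mm wide; open, the fingers measure 114 mm over their backs; the gripper's body (76 mm by 85 mm) begins 54 mm behind the grasp point. The pads swing forward as they close: fully open they stand 13 mm farther back than shut.
Start: joints at [1.179, 0.116, 1.442, -0, 1.584, -0.038], TCP at [233.872, 633.195, 231.303] pointing down, gripper open.
Joint ranges: [-2.83, 2.83], [-0.83, 2.19], [0.07, 2.5], [-1.14, 4.28], [0.01, 3], [-2.97, 2.97]. Speed limits (rad/s): [1.89, 1.89, 2.22, 3.14, 3.14, 3.14].

INTERFACE

Orientations are given as a unit quaternion [x, y, z, w].
In Python, from plant import env gives the robot as it stands.
- The arm moves only by the tool play_rows, never from a script. Its argument "targets" is a list of rows, each a list of 7 numbers: the shift along the tool's x, y, z in cm, then the turn, a rotation vector about the tool's x, y, z in degrees, then the finger opening in cm, from 0 to 8.54. In form: [[x, y, z, ax, ay, az, fingers], ...]. A call has 1 to 20 rows; each row is the pose to reach, as a shift and turn from the pose commanded when the call began, along the tool's axes at that moment; what a row does not reach only later rows make up. A row lasts 1/8 s, in which the tool goes at most 62.5 mm and 10.7 degrees, less where a joint would pass 70% of its speed; a pose out of reach is approached as far as the arm can. A call with a gripper value outside its range is refused whole. The fingers move at their own pace and stop on an object; "force" is the grip in N (left out, the last holds). Time passes only in rows, so rows that repeat a pose let the fingers close. It gives the time, the measured TCP pose, the force, the opening and the grip force at its end, in the units of the state.
- env.get_obs(): the state, without advancing time (a new reading comes with each control period).
- env.snapshot(name): name is "scene" or "top" or "wrist"; returns the picture (420x560x3 uint8, blue, green, red); there is no depth.
- env.camera_info(name): a dict with "fx", "fy", "cx", "cy" (pixels), "R" (3x3) and "t" (3): a world point X has camera coordinates R X + t. Camera axes: x right, y down, z forward; pixel columns grow to the right and rows downward; lengths in mm; the calibration is good to about 2 mm. The wrist camera is an equidistant fisheye: a pixel r from the principal point sees the ray r / f radians off the axis. A picture is of the moment at which its call begins: read the wrist's pose just before it. camera_info takes no time and is no camera call; for the wrist camera it gives the pose at the moment of the call.
- env.job_done(): hands the job in; it is judged then, once.
The state is a dict: "time_s": time; "joints": joint angles; "qd": joint speeds; "joint_efforts": joint torques, N m; "tcp_pos": TCP position; "eef_rot": TCP orientation; "ft_force": force on the tool from outside, world axes, zero at the start; "torque": the same for the moment, N m; "width": finger opening in mm; "grasp_force": force on a finger pad.
Only numpy, scipy, OpenCV 4.12 (cv2) and the standard library are available. Lean on these libraries where they do the work, as an engineer would, in place of code of your own. Each camera call takes 0.05 s, during which the arm holds its last target. There are 200 camera calls.

TASK

Take the depth gauge out of its stand and lower its rod into the open port of the black filter unit until it rests on the slug at the bottom, gently, so that the slider, stopped by the face around the port, marks how deep the slug lies. Then draw the gauge out and hang it back upright in its stand without shifting the slider, and leave everything else as it is.

Things in the scene. Friction and masses are not known exactly. Their poses are not given: they have to be found in the camera images.
- gauge: Depth gauge, 90 to 145 g: steel rod, 8 mm diameter, round (hemispherical) lower end, dark rings; on top of the rod an aluminium shoulder disc, 50 mm diameter, 6 mm thick, its underside 95 mm above the rod's end; on that the square blue grip. Origin at the rod's lower end, z up along the rod, x and y square to the grip's faces. It starts hanging by the shoulder in its stand.
- gauge_grip (a point): Middle of the gauge's square blue grip, 16 x 16 mm, 44 mm tall, 123 mm above the rod's lower end, on the rod's axis.
- slider (a joint): Slider on the gauge's rod. Value = length of rod (m) standing out below the slider's foot, i.e. the depth marked; range 0.004 to 0.075, starts at 0.008 to 0.016. A drag of about 4 N must be overcome to move it; it stays where it is left. When the foot is stopped and the rod pushed on down, it slides up the rod and the value grows.
- slider_foot (a point): Centre of the underside of the slider, on the rod's axis. The slider (30 g) is a flat steel foot, 28 mm diameter, 5 mm thick, with an orange hub of 18 mm diameter on it, 12 mm tall in all.
- stand: The gauge's stand, fixed: dark steel base plate 100 x 100 x 10 mm, four posts, aluminium top plate 70 x 70 mm with its upper face 118 mm above the bench and a 36 mm round hole in its middle. Seated, the gauge's shoulder lies on the top plate and the rod's end is 23 mm above the bench. Origin under the base's middle, z up through the hole's centre.
- filter_unit: The unit to be gauged, fixed: a black cavity filter block 160 x 110 x 60 mm bolted on an aluminium plate 180 x 120 x 10 mm; the top face is 70 mm above the bench and carries steel tuning screws 12 mm tall, none with its axis nearer than 36 mm to the open port's. Origin under its middle, x along the long side, z up.
- port (a point): Centre of the mouth of the one open tuning port, level with the unit's top face, ringed in brass: a straight vertical blind hole, 12 mm diameter, flat face around it. It ends on a flat, hard, fixed slug 26 to 46 mm below the mouth (differs from unit to unit: it is what is to be gauged). Never press the slug with over 25 N: a rod brought down at 20 mm/s may already strike harder.
- spare_screw: The tuning screw taken out of the port, with its nut, 32 mm long, lying on the unit's top face at a corner. Leave alone. Origin at its middle.
- parts_tray: Low blue tray of nuts, 120 x 100 x 30 mm. Leave alone. Origin under its middle.
- nut_driver: Yellow-handled driver, 190 mm long, lying on the bench. Leave alone.
- small_wrench: Small steel wrench, 150 mm long, lying on the bench. Leave alone.
- solvent_bottle: White bottle with red cap, 60 mm diameter, 140 mm tall. Leave alone. Origin under its middle.
- paste_tin: Round pale metal tin, 64 mm diameter, 35 mm tall. Leave alone. Origin under its middle.
- finished_unit: Small black filter block, 75 x 110 x 50 mm, 60 mm tall with its screws. Leave alone. Origin under its middle.
- cal_box: Flat dark wooden case, 90 x 130 x 35 mm. Leave alone. Origin under its middle.
Mind the look-alikes: they are no part of the job. Several things look just like the stand: the one meant starts farthest from the robot's base.

How it is judged (in metres and radians):
On the way:
1. the rod stands on the slug at the bottom of the port, in contact, with the slider's foot on the face around the port (contact force between gauge and slug_c0 above 0.5 N and horizontal distance between gauge and port below 0.006 m and angle between gauge's own z axis and vertical below 0.12 rad and z of slider_foot in the frame of port below 0.002 m), for 0.1 s.
At the end, for the whole second after the job is handed in: The gauge hangs at rest and released in its stand, shoulder on the top plate (within 3 mm), rod through the hole and upright (within 4.5 degrees), and its slider marks the depth of the slug below the port's mouth to within 1.5 mm (horizontal distance between gauge and stand below 0.012 m and z of gauge in the frame of stand between 0.02 and 0.026 m and angle between gauge's own z axis and vertical below 0.08 rad and linear speed of gauge below 0.02 m/s and ((z of slug_c0 in the frame of port between -0.037 and -0.035 m and value of joint slider between 0.0235 and 0.0285 m) or (z of slug_c0 in the frame of port between -0.039 and -0.037 m and value of joint slider between 0.0255 and 0.0305 m) or (z of slug_c0 in the frame of port between -0.041 and -0.039 m and value of joint slider between 0.0275 and 0.0325 m) or (z of slug_c0 in the frame of port between -0.043 and -0.041 m and value of joint slider between 0.0295 and 0.0345 m) or (z of slug_c0 in the frame of port between -0.045 and -0.043 m and value of joint slider between 0.0315 and 0.0365 m) or (z of slug_c0 in the frame of port between -0.047 and -0.045 m and value of joint slider between 0.0335 and 0.0385 m) or (z of slug_c0 in the frame of port between -0.049 and -0.047 m and value of joint slider between 0.0355 and 0.0405 m) or (z of slug_c0 in the frame of port between -0.051 and -0.049 m and value of joint slider between 0.0375 and 0.0425 m) or (z of slug_c0 in the frame of port between -0.053 and -0.051 m and value of joint slider between 0.0395 and 0.0445 m) or (z of slug_c0 in the frame of port between -0.055 and -0.053 m and value of joint slider between 0.0415 and 0.0465 m) or (z of slug_c0 in the frame of port between -0.057 and -0.055 m and value of joint slider between 0.0435 and 0.0485 m))); the robot touches nothing.
It fails at once if the slug is pressed with more than 25 N (contact force between gauge and slug_c0 above 25 N).
It fails at once if the gauge is rammed against the filter unit with more than 25 N (contact force between gauge and filter_unit above 25 N).
It fails at once if one of the other things on the bench or the spare screw is shifted by more than 20 mm (distance of any of spare_screw, parts_tray, nut_driver, small_wrench, solvent_bottle, paste_tin, finished_unit, cal_box from where it was at the start of the episode above 0.02 m).
It also fails if it takes over 64 s, if anything falls off the work surface, if the arm or the gripper's body presses on something with over 40 N, if the wrist force passes 120 N, or if a joint passes its speed limit or range.

## Working session

There is one attempt and no reset: what is moved stays moved. The work goes in short steps, Python scripts to look and compute and a tool call to move; the robot and the scene stay as the last step left them, time stands still between calls to the robot, and variables do not carry over. Pictures are saved under pics/ and viewed, at most 10 in all, crops included, and the job is handed in when it is done.

Besides the shell and the picture viewer there is one more tool, called after "Request:" as name(argument=value, ...), one argument or row to a line, values as JSON. play_rows: Moves the arm, as the interface text tells. Its arguments: {"type":"object","properties":{"targets":{"type":"array","items":{"type":"array","items":{"type":"number"}}},"force":{"type":"number"}},"required":["targets"]}

```bash
mkdir -p pics; ls; python3 - <<'E'
from plant import env
import cv2
for n in("scene","top"):
    cv2.imwrite(f"pics/{n}0.png",env.snapshot(n)); i=env.camera_info(n); print(n,i)
o=env.get_obs();print(o)
E
```

```text
pics
scene {'fx': 380.2224102877967, 'fy': 380.2224102877967, 'cx': 283.6326555280437, 'cy': 207.88368545106897, 'R': array([[-0.07260173,  0.99735532, -0.00337048],
       [ 0.80103713,  0.05629689, -0.59596156],
       [-0.59419568, -0.04596772, -0.80300589]]), 't': array([   3.91910458, -328.74637956, 1384.74693816])}
top {'fx': 465.4754749805567, 'fy': 465.4754749805567, 'cx': 279.30905447586343, 'cy': 213.46619743590594, 'R': array([[-0.02894932, -0.99956474,  0.00568109],
       [-0.97937677,  0.02722679, -0.20019953],
       [ 0.19995771, -0.01135957, -0.97973868]]), 't': array([  30.37144052,  476.77140453, 1403.95681171])}
{'time_s': 0.1, 'joints': array([ 1.17919007e+00,  1.16474593e-01,  1.44216850e+00,  2.97268412e-05,
        1.58396096e+00, -3.77968170e-02]), 'qd': array([-0.00094643, -0.00269372, -0.00103539, -0.00125561, -0.00221005,
        0.00078058]), 'joint_efforts': array([ 2.52218189e-03, -7.33661342e+01, -6.33796263e+01,  1.23204686e-04,
        5.12707877e-03, -9.19301806e-05]), 'tcp_pos': array([233.81274605, 633.05686923, 230.62992967]), 'eef_rot': array([ 1.75983243e-01,  9.84393032e-01, -4.90919444e-04, -1.22262625e-04]), 'ft_force': array([-0.71522929, -0.16440201, -0.2501986 ]), 'torque': array([-0.00568058, -0.01743663,  0.08593149]), 'grasp_force': 0.0, 'width': 85.49394198046251}
```

View pics/top0.png

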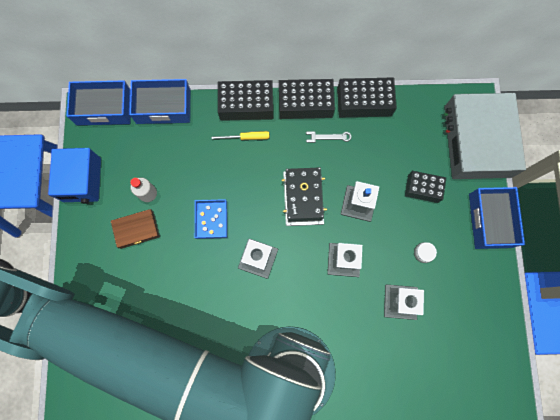

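View pics/scene0.png

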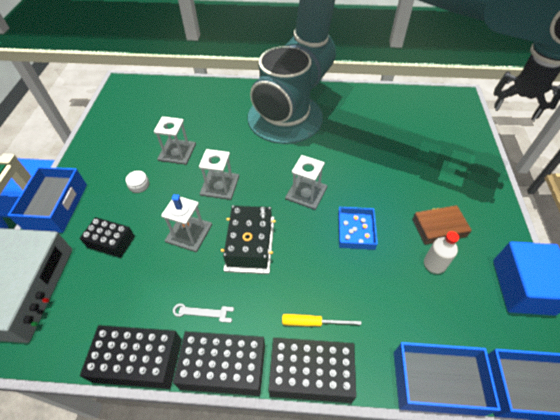

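Top view: the gauge (blue grip at about 367,191) hangs in the farthest stand, and the brass port is at about (304,186). The scene view shows them at (177,202) and (247,236).

```bash
cat > h.py <<'E'
import numpy as np,cv2
def ray(i,u,v,fish=False):
    a=np.array([(u-i["cx"])/i["fx"],(v-i["cy"])/i["fy"]])
    if fish:
        r=np.linalg.norm(a); d=np.array([*(a/max(r,1e-9)*np.sin(r)),np.cos(r)])
    else: d=np.array([*a,1.])
    return -i["R"].T@i["t"], i["R"].T@d
def onplane(i,u,v,z,fish=False):
    c,d=ray(i,u,v,fish); return c+d*(z-c[2])/d[2]
def blobs(m,box=None,amin=8):
    if box is not None:
        k=np.zeros_like(m); x0,y0,x1,y1=box; k[y0:y1,x0:x1]=m[y0:y1,x0:x1]; m=k
    n,l,s,c=cv2.connectedComponentsWithStats(m)
    return [(c[j],s[j]) for j in range(1,n) if s[j][4]>=amin],m
def hsv(im,lo,hi): return cv2.inRange(cv2.cvtColor(im,cv2.COLOR_BGR2HSV),lo,hi)
E
python3 - <<'E'
from plant import env
from h import *
for n,bg,bp,bs in(("top",(350,180,385,205),(290,175,318,200),(335,175,390,222)),("scene",(165,190,190,215),(235,225,260,250),(150,185,215,250))):
    im=cv2.imread(f"pics/{n}0.png"); i=env.camera_info(n)
    b,_=blobs(hsv(im,(105,120,60),(130,255,255)),bg); 
    for c,s in b: print(n,"grip",c,s,onplane(i,*c,146 if n=='top' else 140))
    b,_=blobs(hsv(im,(12,90,80),(32,255,255)),bp)
    for c,s in b: print(n,"port",c,s,onplane(i,*c,70))
    b,m=blobs(hsv(im,(0,0,190),(180,40,255)),bs,100)
    for c,s in b: print(n,"plate",c,s,onplane(i,*c,118))
    if b:
        r=cv2.minAreaRect(cv2.findNonZero(m)); q=cv2.boxPoints(r); print(np.round([onplane(i,*p,118)[:2] for p in q]))
t=cv2.imread("pics/top0.png")[165:235,270:400]; s=cv2.imread("pics/scene0.png")[185:275,150:280]
cv2.imwrite("pics/c0.png",np.hstack([cv2.resize(t,(400,215),interpolation=2),np.zeros((215,1,3),np.uint8),cv2.resize(s[:70],(400,215),interpolation=2)]))
E
```

```text
top grip [367.05405405 191.75675676] [364 189   7   7  37] [ 515.33824233 -241.45498151  146.        ]
top port [303.58139535 186.09302326] [300 183   8   8  43] [557.73009183 -60.88821358  70.        ]
top plate [364.71816284 194.93736952] [352 181  27  28 479] [ 512.67023737 -239.60932501  118.        ]
[[ 489. -196.]
 [ 557. -216.]
 [ 538. -285.]
 [ 471. -264.]]
scene grip [176.59210526 201.14473684] [172 194   9  15  76] [ 509.94963735 -243.09556028  140.        ]
scene port [247.07228916 236.27710843] [242 232  11  10  83] [559.74188248 -59.22822596  70.        ]
scene plate [179.91465677 210.23376623] [161 197  37  27 539] [ 522.44675225 -236.3859599   118.        ]
[[ 544. -282.]
 [ 466. -283.]
 [ 491. -196.]
 [ 567. -199.]]
```

View pics/c0.png

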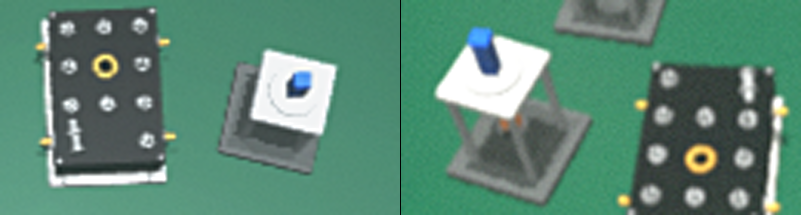

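Request:
play_rows(
  targets=[
    [-28, -36, -7, 0, 0, 0, 8.5],
    [-28, -36, -7, 0, 0, 0, 8.5],
    [-28, -36, -7, 0, 0, 0, 8.5],
    [-28, -36, -7, 0, 0, 0, 8.5],
    [-28, -36, -7, 0, 0, 0, 8.5],
    [-28, -36, -7, 0, 0, 0, 8.5],
    [-56.6, -72.2, -7, 0, 0, 0, 8.5],
    [-56.6, -72.2, -7, 0, 0, 0, 8.5],
    [-56.6, -72.2, -7, 0, 0, 0, 8.5],
    [-56.6, -72.2, -7, 0, 0, 0, 8.5],
    [-56.6, -72.2, -7, 0, 0, 0, 8.5],
    [-56.6, -72.2, -7, 0, 0, 0, 8.5],
    [-56.6, -72.2, -7, 0, 0, 0, 8.5],
    [-56.6, -72.2, -7, 0, 0, 0, 8.5],
    [-56.6, -72.2, -7, 0, 0, 0, 8.5],
    [-56.6, -72.2, -7, 0, 0, 0, 8.5],
    [-56.6, -72.2, -7, 0, 0, 0, 8.5],
  ],
)

```text
time_s: 2.22
tcp_pos: [514.5, -239.9, 300.9]
eef_rot: [0.176, 0.984, 0.0, -0.0]
ft_force: [0.0, 0.6, 0.5]
width: 85.0
grasp_force: 0.0
```

```bash
python3 - <<'E'
from plant import env
import cv2,json,numpy as np
o=env.get_obs();i=env.camera_info("wrist");print(o["tcp_pos"],o["eef_rot"],o["joints"],o["ft_force"]);print(i)
im=env.snapshot("wrist");cv2.imwrite("pics/w1.png",im)
json.dump({k:np.asarray(v).tolist() for k,v in i.items()},open("w1.json","w"))
E
```

```text
[ 514.50456534 -239.94436541  300.92761443] [ 1.76134175e-01  9.84366079e-01  2.07391626e-04 -3.62928867e-04] [-4.81399226e-01 -1.27044589e-01  1.57210318e+00  1.79644282e-04
  1.69735085e+00 -1.69805725e+00] [0.0240152  0.62271521 0.48379943]
{'fx': 325.19226210127806, 'fy': 325.19226210127806, 'cx': 279.78185020624016, 'cy': 214.84069161221774, 'R': array([[ 3.47139608e-01,  9.37813445e-01,  1.84670489e-04],
       [ 8.88833054e-01, -3.29071894e-01,  3.18884761e-01],
       [ 2.99115186e-01, -1.10533390e-01, -9.47793477e-01]]), 't': array([  46.09386835, -600.27969032,  267.32304767])}
```

View pics/w1.png

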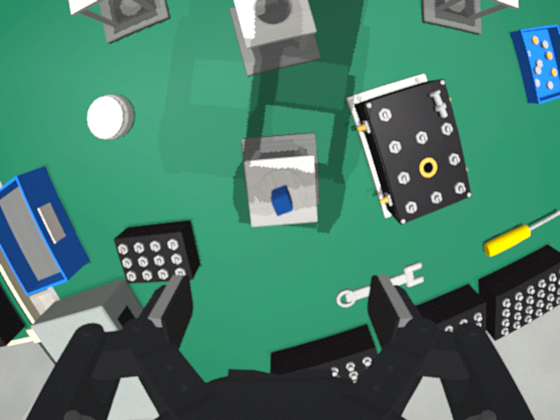

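The wrist view shows the gauge grip near (282,200) and the port near (428,167). The stand is nearly aligned with the tool. I need the grip's yaw, so I'll enlarge it and measure.

```bash
python3 - <<'E'
from h import *
import json
i={k:np.array(v) for k,v in json.load(open("w1.json")).items()}
im=cv2.imread("pics/w1.png")
c=im[180:222,258:308]; cv2.imwrite("pics/w1c.png",cv2.resize(c,None,fx=12,fy=12,interpolation=0))
for c,s in blobs(hsv(im,(12,120,80),(32,255,255)),(410,150,445,185))[0]: print("port",c,s,onplane(i,*c,70,True))
b,m=blobs(hsv(im,(105,120,40),(130,255,255)),(260,180,310,222))
for c,s in b: print("grip",c,s,onplane(i,*c,152,True))
cn=max(cv2.findContours(m,0,2)[0],key=cv2.contourArea)
print(cv2.approxPolyDP(cn,1.5,True)[:,0].tolist())
E
```

```text
port [427.84375    167.11328125] [419 157  19  21 256] [561.09634887 -59.31560346  70.        ]
grip [281.24242424 200.31701632] [272 186  20  29 429] [ 517.00241247 -239.09463443  152.        ]
[[285, 186], [273, 190], [272, 202], [277, 214], [291, 210], [291, 203]]
```

View pics/w1c.png

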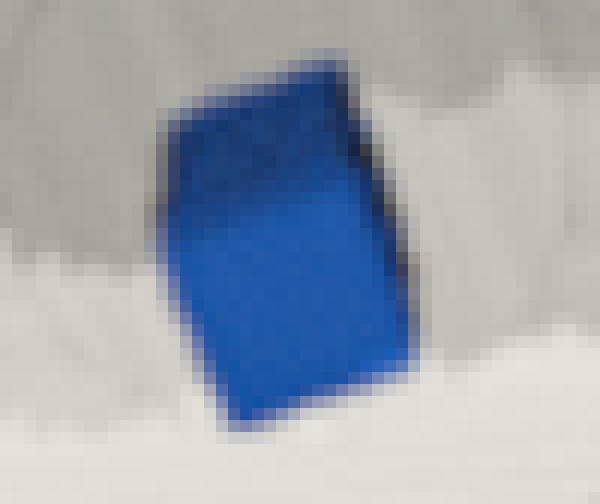

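The enlarged crop shows the bright top face with corners at about (168,228), (350,180), (415,362) and (238,430) in crop pixels. It is turned about 15° from the image axes.

```bash
python3 - <<'E'
from h import *
import json
from scipy.spatial.transform import Rotation as Ro
i={k:np.array(v) for k,v in json.load(open("w1.json")).items()}
P=np.array([onplane(i,258+x/12-.5,180+y/12-.5,168,True)[:2] for x,y in((168,228),(350,180),(415,362),(238,430))])
print(P,P.mean(0))
E=np.roll(P,-1,0)-P; a=np.degrees(np.arctan2(E[:,1],E[:,0]));print(np.linalg.norm(E,axis=1),a%90)
R=Ro.from_quat([.1761,.9844,0,0]).as_matrix();print(R,np.degrees(np.arctan2(R[1,0],R[0,0]))%90)
E
```

```text
[[ 508.10111923 -245.06792262]
 [ 509.31474887 -231.24470017]
 [ 524.1775705  -231.48900456]
 [ 524.61004728 -245.71812327]] [ 516.55087147 -238.37993766]
[13.87639636 14.86482935 14.2356895  16.52172709] [84.98250049 89.05829795  1.74089966 87.7445835 ]
[[-0.93798096  0.34668676  0.        ]
 [ 0.34668676  0.93798096  0.        ]
 [ 0.          0.         -1.        ]] 69.7152039988984
```

Request:
play_rows(
  targets=[
    [-0.1, 0.1, 5, 0, 0, -9, 8.5],
    [-0.1, 0.1, 9, 0, 0, -18.7, 8.5],
    [-0.1, 0.1, 12, 0, 0, -18.7, 8.5],
    [-0.1, 0.1, 14, 0, 0, -18.7, 8.5],
    [-0.1, 0.1, 16, 0, 0, -18.7, 8.5],
    [-0.1, 0.1, 17, 0, 0, -18.7, 8.5],
    [-0.1, 0.1, 17, 0, 0, -18.7, 8.5],
    [-0.1, 0.1, 17, 0, 0, -18.7, 8.5],
  ],
)

```text
time_s: 3.28
tcp_pos: [516.3, -239.8, 132.2]
eef_rot: [0.014, 1.0, -0.0, 0.0]
ft_force: [-0.3, -0.6, 0.2]
width: 85.1
grasp_force: 0.0
```

```bash
python3 - <<'E'
from plant import env
import cv2,json,numpy as np
i=env.camera_info("wrist");im=env.snapshot("wrist");cv2.imwrite("pics/w2.png",im)
json.dump({k:np.asarray(v).tolist() for k,v in i.items()},open("w2.json","w"))
E
```

```text
(no output)
```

View pics/w2.png

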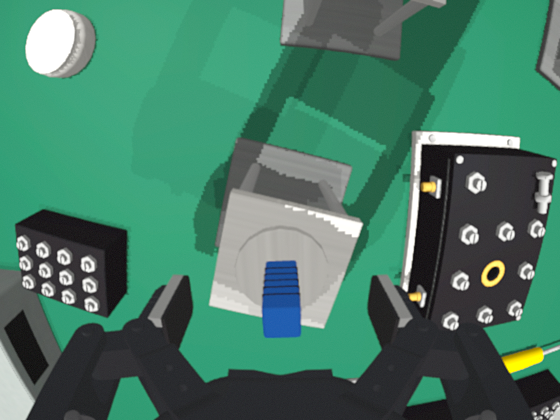

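The grip (281,300) is square with the fingers and centred between them. The plate corners are at about (233,188), (361,217), (325,328) and (209,305), and the port is at (494,273). I'll close on the grip and measure from this picture.

Request:
play_rows(
  targets=[
    [0, 0, 0, 0, 0, 0, 1],
    [0, 0, 0, 0, 0, 0, 1],
    [0, 0, 0, 0, 0, 0, 1],
    [0, 0, 0, 0, 0, 0, 1],
    [0, 0, 0, 0, 0, 0, 1],
    [0, 0, 0, 0, 0, 0, 1],
    [0, 0, 0, 0, 0, 0, 1],
    [0, 0, 0, 0, 0, 0, 1],
  ],
  force=60,
)

```text
time_s: 4.32
tcp_pos: [516.0, -239.6, 131.4]
eef_rot: [0.014, 1.0, -0.0, 0.0]
ft_force: [-0.8, 0.5, 2.8]
width: 15.4
grasp_force: 58.8
```

```bash
python3 - <<'E'
from h import *
import json
i={k:np.array(v) for k,v in json.load(open("w2.json")).items()}
im=cv2.imread("pics/w2.png")
for c,s in blobs(hsv(im,(15,120,80),(32,255,255)),(475,255,512,292))[0]: print("port",c,s,onplane(i,*c,70,True))
P=np.array([onplane(i,*p,118,True)[:2] for p in((233,188),(361,217),(325,328),(209,305))]);print(P,P.mean(0))
b,m=blobs(hsv(im,(105,120,40),(130,255,255)),(255,255,310,345));print(b)
for z,v in((168,292),(168,337)): print(onplane(i,282,v,z,True))
u=cv2.imread("pics/w2.png",0)[180:335,200:370]
E
```

```text
port [492.46578947 273.19473684] [481 260  24  27 380] [561.41960717 -58.881678    70.        ]
[[ 472.58239499 -261.87703675]
 [ 489.86208049 -196.18077486]
 [ 561.55570953 -213.04463148]
 [ 542.75994145 -282.28602085]] [ 516.69003162 -238.34711599]
[(array([281.01951033, 300.10941086]), array([ 262,  261,   39,   76, 2614], dtype=int32))]
[ 502.26194471 -238.25201406  168.        ]
[ 525.31314484 -238.81723163  168.        ]
```

Request:
play_rows(
  targets=[
    [0, 0, -1, 0, 0, 0, 1],
    [0, 0, -3, 0, 0, 0, 1],
    [0, 0, -5, 0, 0, 0, 1],
    [0, 0, -7, 0, 0, 0, 1],
    [0, 0, -9, 0, 0, 0, 1],
    [0, 0, -11, 0, 0, 0, 1],
    [0, 0, -12, 0, 0, 0, 1],
    [-2, 4, -12, 0, 0, 0, 1],
    [-4, 8, -12, 0, 0, 0, 1],
    [-6, 12, -12, 0, 0, 0, 1],
    [-7.9, 16, -11, 0, 0, 0, 1],
    [-7.9, 18.2, -9, 0, 0, 0, 1],
    [-7.9, 18.2, -8, 0, 0, 0, 1],
    [-7.9, 18.2, -8, 0, 0, 0, 1],
    [-7.9, 18.2, -8, 0, 0, 0, 1],
  ],
)

```text
time_s: 6.2
tcp_pos: [599.8, -60.8, 211.9]
eef_rot: [0.014, 1.0, -0.0, 0.0]
ft_force: [-0.4, -0.1, -1.2]
width: 15.2
grasp_force: 58.8
```

```bash
python3 - <<'E'
from plant import env
from h import *
import json
o=env.get_obs();i=env.camera_info("wrist");im=env.snapshot("wrist");cv2.imwrite("pics/w3.png",im)
json.dump({k:np.asarray(v).tolist() for k,v in i.items()},open("w3.json","w"))
print(o["tcp_pos"],o["ft_force"],o["width"])
for c,s in blobs(hsv(im,(15,120,80),(32,255,255)),None,80)[0]: print("port",c,s,onplane(i,*c,70,True))
cv2.imwrite("pics/s3.png",env.snapshot("scene"))
E
```

```text
[599.82513299 -60.81503023 211.91190059] [-0.41148894 -0.11493024 -1.17009973] 15.182508274509038
port [279.26315789 157.23333333] [265 144  29  29 570] [560.4416662  -59.95436333  70.        ]
port [279.77202073 219.11917098] [269 213  23  14 193] [618.36876328 -61.18539032  70.        ]
port [399.47668394 298.45743893] [ 365  286   71   26 1351] [714.74255508  67.40199915  70.        ]
```

View pics/w3.png

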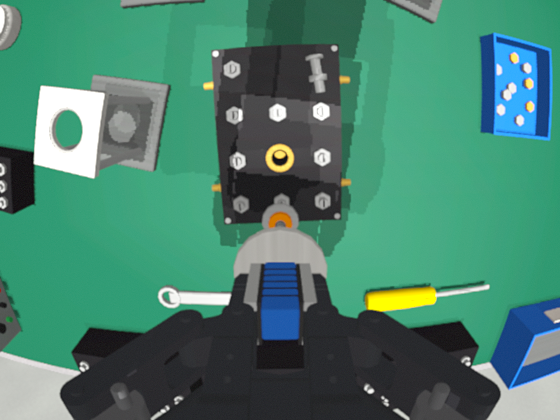

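The wrist view shows the port at (279,157), the slider foot and orange hub at (280,215) in line with it, and the stand's hole at (67,129).

```bash
python3 - <<'E'
from h import *
import json
i={k:np.array(v) for k,v in json.load(open("w3.json")).items()}
im=cv2.imread("pics/w3.png"); g=cv2.cvtColor(im,6)
print("col279",g[190:222,280].tolist()); print("row206-214",[g[r,255:305].tolist() for r in(208,214)])
print("orange",onplane(i,279.8,219,128,True))
m=hsv(im,(40,60,0),(95,255,255)); m[:, :45]=0
n=cv2.threshold(g,150,255,cv2.THRESH_BINARY_INV)[1]
b,_=blobs(n,(45,95,92,165),200)
for c,s in b: print("hole",c,s,onplane(i,*c,118,True))
for z in(118,122,126):print(z,onplane(i,280,202,z,True))
E
```

```text
col279 [29, 27, 35, 62, 100, 127, 140, 143, 137, 127, 120, 118, 110, 113, 127, 136, 140, 140, 142, 144, 140, 130, 114, 117, 128, 133, 132, 131, 132, 134, 127, 96]
row206-214 [[31, 25, 29, 30, 29, 27, 24, 28, 31, 22, 34, 62, 103, 126, 136, 141, 142, 144, 143, 144, 143, 144, 144, 144, 143, 142, 142, 143, 142, 143, 142, 142, 143, 142, 142, 141, 134, 124, 93, 61, 42, 37, 40, 43, 41, 38, 41, 40, 43, 41], [40, 38, 37, 42, 39, 35, 39, 61, 104, 133, 142, 143, 143, 143, 143, 142, 137, 130, 121, 113, 115, 119, 123, 126, 127, 128, 126, 124, 121, 117, 114, 112, 120, 132, 140, 144, 144, 143, 143, 144, 146, 133, 101, 59, 38, 39, 42, 42, 41, 41]]
orange [597.8269122  -60.53532499 128.        ]
hole [ 66.82026144 129.67538126] [ 52 110  30  40 918] [ 517.14830374 -237.53614878  118.        ]
118 [587.63260027 -60.09228662 118.        ]
122 [586.45483008 -60.05874388 122.        ]
126 [585.27705989 -60.02520114 126.        ]
```

Request:
play_rows(
  targets=[
    [2, -0.04, 0, 0, 0, 0, 1],
    [4.04, -0.08, 0, 0, 0, 0, 1],
    [4.04, -0.08, 1, 0, 0, 0, 1],
    [4.04, -0.08, 2, 0, 0, 0, 1],
    [4.04, -0.08, 2.5, 0, 0, 0, 1],
    [4.04, -0.08, 2.5, 0, 0, 0, 1],
    [4.04, -0.08, 2.5, 0, 0, 0, 1],
    [4.04, -0.08, 2.5, 0, 0, 0, 1],
  ],
)

```text
time_s: 7.3
tcp_pos: [559.7, -59.5, 186.6]
eef_rot: [0.014, 1.0, -0.0, 0.0]
ft_force: [0.5, -0.0, -2.2]
width: 15.3
grasp_force: 58.9
```

```bash
python3 - <<'E'
from plant import env
import cv2,numpy as np
o=env.get_obs();print(o["tcp_pos"],o["eef_rot"],o["ft_force"],o["time_s"])
s=env.snapshot("scene")[180:260,205:295];t=env.snapshot("top")[145:225,260:350];w=env.snapshot("wrist");cv2.imwrite("pics/w4.png",w)
w=w[130:290,200:360]
cv2.imwrite("pics/c4.png",np.hstack([cv2.resize(a,(265,265),interpolation=2) for a in(s,t,w)]))
E
```

```text
[559.69894807 -59.52214457 186.59398383] [ 1.36938413e-02  9.99906217e-01 -3.85589307e-05  1.85405719e-04] [ 0.50738953 -0.02397021 -2.23571466] 7.3
```

View pics/c4.png

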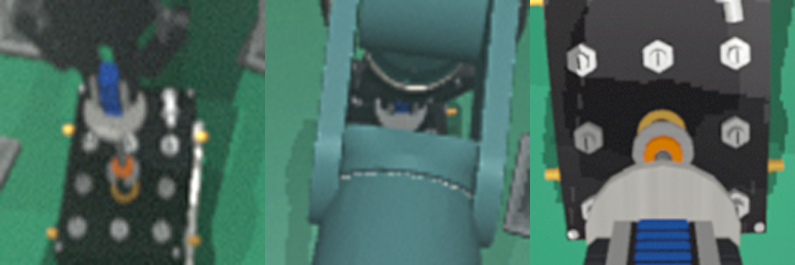

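The wrist crop shows the brass ring just behind the slider foot, slightly left of its centre. I'll quantify that.

```bash
python3 - <<'E'
from plant import env
from h import *
i=env.camera_info("wrist");o=env.get_obs();print(o["tcp_pos"])
im=cv2.imread("pics/w4.png")
m=hsv(im,(15,120,60),(32,255,255))[130:290,200:360]; g=cv2.cvtColor(im,6)
h=cv2.cvtColor(im,cv2.COLOR_BGR2HSV)
for r in range(194,216,2):
    x=np.nonzero(m[r-130])[0]+200; print(r,x[[0,-1]] if len(x) else None, g[r,258:304].tolist() if r>204 else '')
def col(u,v,z): return onplane(i,u,v,z,True)
print(col(279.5,200,70),col(280.5,215,95))
E
```

```text
[559.59715549 -59.51326751 186.50104873]
194 None 
196 [275 284] 
198 [271 288] 
200 [268 290] 
202 [267 292] 
204 [266 293] 
206 [265 293] [29, 30, 32, 29, 27, 26, 35, 83, 130, 144, 140, 134, 132, 133, 134, 138, 142, 143, 143, 143, 143, 143, 143, 142, 144, 143, 144, 143, 140, 135, 130, 127, 130, 136, 129, 91, 49, 25, 29, 32, 26, 30, 36, 38, 38, 45]
208 [264 266] [29, 30, 28, 30, 32, 23, 54, 110, 133, 135, 133, 136, 141, 145, 145, 146, 146, 146, 146, 146, 145, 146, 145, 146, 145, 146, 146, 145, 146, 145, 144, 144, 141, 137, 131, 105, 64, 34, 27, 27, 30, 28, 41, 47, 46, 45]
210 None [30, 27, 30, 28, 26, 28, 61, 112, 132, 139, 145, 145, 145, 144, 145, 144, 144, 145, 144, 144, 144, 143, 144, 145, 144, 144, 143, 144, 145, 144, 143, 144, 144, 144, 143, 135, 114, 74, 38, 24, 29, 29, 40, 46, 46, 44]
212 None [28, 31, 29, 25, 31, 55, 97, 128, 141, 142, 144, 142, 144, 144, 142, 139, 136, 133, 131, 126, 124, 120, 117, 118, 122, 127, 130, 133, 138, 141, 143, 144, 142, 144, 144, 144, 141, 122, 87, 53, 35, 37, 44, 43, 44, 43]
214 [274 286] [30, 31, 28, 25, 58, 106, 136, 144, 147, 145, 146, 146, 145, 142, 132, 121, 115, 118, 121, 125, 128, 131, 129, 129, 127, 123, 120, 117, 119, 126, 136, 143, 147, 147, 146, 146, 149, 147, 135, 99, 57, 43, 46, 44, 44, 44]
[552.23064057 -59.3280727   70.        ] [556.97856312 -58.66861517  95.        ]
```

Request:
play_rows(
  targets=[
    [0.04, -0.06, 0.1, 0, 0, 0, 1],
    [0.04, -0.06, 0.3, 0, 0, 0, 1],
    [0.04, -0.06, 0.5, 0, 0, 0, 1],
    [0.04, -0.06, 0.6, 0, 0, 0, 1],
    [0.04, -0.06, 0.7, 0, 0, 0, 1],
    [0.04, -0.06, 0.8, 0, 0, 0, 1],
    [0.04, -0.06, 0.85, 0, 0, 0, 1],
    [0.04, -0.06, 0.9, 0, 0, 0, 1],
    [0.04, -0.06, 0.9, 0, 0, 0, 1],
  ],
)

```text
time_s: 8.57
tcp_pos: [559.1, -60.1, 177.3]
eef_rot: [0.014, 1.0, -0.0, -0.0]
ft_force: [-0.3, 0.5, -1.1]
width: 15.2
grasp_force: 58.9
```

Request:
play_rows(
  targets=[
    [0, 0, 0.05, 0, 0, 0, 1],
    [0, 0, 0.1, 0, 0, 0, 1],
    [0, 0, 0.15, 0, 0, 0, 1],
    [0, 0, 0.15, 0, 0, 0, 1],
  ],
)

```text
time_s: 9.07
tcp_pos: [559.0, -60.1, 175.7]
eef_rot: [0.014, 1.0, 0.0, -0.0]
ft_force: [0.2, 0.1, -0.6]
width: 15.6
grasp_force: 58.9
```

Request:
play_rows(
  targets=[
    [0, 0, 0.05, 0, 0, 0, 1],
    [0, 0, 0.1, 0, 0, 0, 1],
    [0, 0, 0.15, 0, 0, 0, 1],
    [0, 0, 0.2, 0, 0, 0, 1],
    [0, 0, 0.2, 0, 0, 0, 1],
  ],
)

```text
time_s: 9.7
tcp_pos: [559.1, -60.1, 173.7]
eef_rot: [0.014, 1.0, 0.0, -0.0]
ft_force: [-0.7, 1.4, -1.8]
width: 15.4
grasp_force: 58.9
```

Request:
play_rows(
  targets=[
    [0, 0, 0.1, 0, 0, 0, 1],
    [0, 0, 0.2, 0, 0, 0, 1],
    [0, 0, 0.3, 0, 0, 0, 1],
    [0, 0, 0.4, 0, 0, 0, 1],
    [0, 0, 0.5, 0, 0, 0, 1],
    [0, 0, 0.6, 0, 0, 0, 1],
    [0, 0, 0.7, 0, 0, 0, 1],
    [0, 0, 0.8, 0, 0, 0, 1],
    [0, 0, 0.9, 0, 0, 0, 1],
    [0, 0, 1.0, 0, 0, 0, 1],
    [0, 0, 1.1, 0, 0, 0, 1],
    [0, 0, 1.2, 0, 0, 0, 1],
    [0, 0, 1.3, 0, 0, 0, 1],
  ],
)

```text
time_s: 11.32
tcp_pos: [559.2, -60.1, 161.0]
eef_rot: [0.014, 1.0, -0.0, 0.0]
ft_force: [-1.2, 0.3, 2.1]
width: 15.3
grasp_force: 59.3
```

Request:
play_rows(
  targets=[
    [0, 0, 0.1, 0, 0, 0, 1],
    [0, 0, 0.2, 0, 0, 0, 1],
    [0, 0, 0.3, 0, 0, 0, 1],
    [0, 0, 0.4, 0, 0, 0, 1],
    [0, 0, 0.5, 0, 0, 0, 1],
    [0, 0, 0.6, 0, 0, 0, 1],
    [0, 0, 0.65, 0, 0, 0, 1],
    [0, 0, 0.65, 0, 0, 0, 1],
  ],
)

```text
time_s: 12.32
tcp_pos: [559.1, -60.1, 154.2]
eef_rot: [0.014, 1.0, -0.0, -0.0]
ft_force: [-0.4, 0.7, 2.5]
width: 15.5
grasp_force: 59.2
```

Request:
play_rows(
  targets=[
    [0, 0, 0.04, 0, 0, 0, 1],
    [0, 0, 0.08, 0, 0, 0, 1],
    [0, 0, 0.12, 0, 0, 0, 1],
  ],
)

```text
time_s: 12.7
tcp_pos: [559.1, -60.1, 153.1]
eef_rot: [0.014, 1.0, -0.0, -0.0]
ft_force: [-0.2, -0.6, 3.3]
width: 15.1
grasp_force: 59.3
```

Request:
play_rows(
  targets=[
    [0, 0, 0.04, 0, 0, 0, 1],
    [0, 0, 0.08, 0, 0, 0, 1],
    [0, 0, 0.12, 0, 0, 0, 1],
  ],
)

```text
time_s: 13.08
tcp_pos: [559.1, -60.1, 151.9]
eef_rot: [0.014, 1.0, 0.0, -0.0]
ft_force: [0.1, 0.1, 3.1]
width: 15.5
grasp_force: 59.3
```

Request:
play_rows(
  targets=[
    [0, 0, 0.04, 0, 0, 0, 1],
    [0, 0, 0.08, 0, 0, 0, 1],
    [0, 0, 0.12, 0, 0, 0, 1],
  ],
)

```text
time_s: 13.45
tcp_pos: [559.1, -60.1, 150.7]
eef_rot: [0.014, 1.0, -0.0, -0.0]
ft_force: [0.7, -0.0, 3.4]
width: 15.4
grasp_force: 59.3
```

Request:
play_rows(
  targets=[
    [0, 0, 0.04, 0, 0, 0, 1],
    [0, 0, 0.08, 0, 0, 0, 1],
    [0, 0, 0.12, 0, 0, 0, 1],
  ],
)

```text
time_s: 13.82
tcp_pos: [559.1, -60.1, 149.4]
eef_rot: [0.014, 1.0, -0.0, -0.0]
ft_force: [-0.2, 0.5, 1.7]
width: 15.2
grasp_force: 59.3
```

Request:
play_rows(
  targets=[
    [0, 0, 0.04, 0, 0, 0, 1],
    [0, 0, 0.08, 0, 0, 0, 1],
    [0, 0, 0.12, 0, 0, 0, 1],
  ],
)

```text
time_s: 14.2
tcp_pos: [559.1, -60.1, 148.3]
eef_rot: [0.014, 1.0, 0.0, -0.0]
ft_force: [-0.2, 0.4, 3.2]
width: 15.2
grasp_force: 59.3
```

Request:
play_rows(
  targets=[
    [0, 0, 0.04, 0, 0, 0, 1],
    [0, 0, 0.08, 0, 0, 0, 1],
    [0, 0, 0.12, 0, 0, 0, 1],
  ],
)

```text
time_s: 14.58
tcp_pos: [559.1, -60.1, 147.0]
eef_rot: [0.014, 1.0, 0.0, -0.0]
ft_force: [0.3, 1.4, 3.5]
width: 15.3
grasp_force: 59.3
```

Request:
play_rows(
  targets=[
    [0, 0, 0.04, 0, 0, 0, 1],
    [0, 0, 0.08, 0, 0, 0, 1],
    [0, 0, 0.12, 0, 0, 0, 1],
  ],
)

```text
time_s: 14.95
tcp_pos: [559.1, -60.1, 145.9]
eef_rot: [0.014, 1.0, 0.0, -0.0]
ft_force: [-0.2, 0.8, 1.6]
width: 15.3
grasp_force: 59.3
```

Request:
play_rows(
  targets=[
    [0, 0, 0.04, 0, 0, 0, 1],
    [0, 0, 0.08, 0, 0, 0, 1],
    [0, 0, 0.12, 0, 0, 0, 1],
  ],
)

```text
time_s: 15.32
tcp_pos: [559.1, -60.1, 144.7]
eef_rot: [0.014, 1.0, -0.0, 0.0]
ft_force: [-0.7, -0.0, 2.1]
width: 15.2
grasp_force: 59.3
```

Request:
play_rows(
  targets=[
    [0, 0, 0.04, 0, 0, 0, 1],
    [0, 0, 0.08, 0, 0, 0, 1],
    [0, 0, 0.12, 0, 0, 0, 1],
  ],
)

```text
time_s: 15.7
tcp_pos: [559.1, -60.1, 143.5]
eef_rot: [0.014, 1.0, 0.0, 0.0]
ft_force: [-0.3, 0.6, 2.9]
width: 15.5
grasp_force: 59.3
```

Request:
play_rows(
  targets=[
    [0, 0, 0.04, 0, 0, 0, 1],
    [0, 0, 0.08, 0, 0, 0, 1],
    [0, 0, 0.12, 0, 0, 0, 1],
  ],
)

```text
time_s: 16.08
tcp_pos: [559.1, -60.1, 142.3]
eef_rot: [0.014, 1.0, 0.0, -0.0]
ft_force: [-1.0, -0.3, 2.8]
width: 15.1
grasp_force: 59.3
```

Request:
play_rows(
  targets=[
    [0, 0, 0.04, 0, 0, 0, 1],
    [0, 0, 0.08, 0, 0, 0, 1],
    [0, 0, 0.12, 0, 0, 0, 1],
  ],
)

```text
time_s: 16.45
tcp_pos: [559.1, -60.1, 141.1]
eef_rot: [0.014, 1.0, 0.0, -0.0]
ft_force: [-0.4, -0.3, 2.6]
width: 15.1
grasp_force: 59.3
```

Request:
play_rows(
  targets=[
    [0, 0, 0.04, 0, 0, 0, 1],
    [0, 0, 0.08, 0, 0, 0, 1],
    [0, 0, 0.12, 0, 0, 0, 1],
  ],
)

```text
time_s: 16.82
tcp_pos: [559.1, -60.1, 139.9]
eef_rot: [0.014, 1.0, 0.0, -0.0]
ft_force: [0.2, 1.0, 3.2]
width: 14.9
grasp_force: 59.3
```

Request:
play_rows(
  targets=[
    [0, 0, 0.04, 0, 0, 0, 1],
    [0, 0, 0.08, 0, 0, 0, 1],
    [0, 0, 0.12, 0, 0, 0, 1],
  ],
)

```text
time_s: 17.2
tcp_pos: [559.3, -60.1, 139.3]
eef_rot: [0.014, 1.0, -0.0, 0.0]
ft_force: [-1.8, 1.5, 10.7]
width: 15.5
grasp_force: 60.3
```

Contact: the force jumped from about 3 N to 10.7 N. I'll hold briefly.

Request:
play_rows(
  targets=[
    [0, 0, 0, 0, 0, 0, 1],
    [0, 0, 0, 0, 0, 0, 1],
    [0, 0, 0, 0, 0, 0, 1],
  ],
)

```text
time_s: 17.58
tcp_pos: [559.3, -60.1, 139.3]
eef_rot: [0.014, 1.0, -0.0, 0.0]
ft_force: [-1.7, 0.6, 8.0]
width: 15.2
grasp_force: 60.3
```

```bash
python3 - <<'E'
from plant import env
import numpy as np
o=env.get_obs();print(o["tcp_pos"],o["ft_force"],o["eef_rot"],o["time_s"])
E
```

```text
[559.25785791 -60.1316647  139.33702784] [-1.65018507  0.5983512   7.96840814] [ 1.37138165e-02  9.99905906e-01 -4.62199008e-05  3.28986232e-04] 17.575
```

Request:
play_rows(
  targets=[
    [0, 0, -0.3, 0, 0, 0, 1],
    [0, 0, -1, 0, 0, 0, 1],
    [0, 0, -2.5, 0, 0, 0, 1],
    [0, 0, -4.5, 0, 0, 0, 1],
    [0, 0, -6.5, 0, 0, 0, 1],
    [0, 0, -8.5, 0, 0, 0, 1],
    [0, 0, -10.5, 0, 0, 0, 1],
    [0, 0, -11.5, 0, 0, 0, 1],
    [1, -4, -11.5, 0, 0, 0, 1],
    [2, -8, -11.5, 0, 0, 0, 1],
    [3, -13, -11.5, 0, 0, 0, 1],
    [3.8, -17, -11.5, 0, 0, 0, 1],
    [3.8, -18.04, -11.5, 0, 0, 0, 1],
    [3.8, -18.04, -11.5, 0, 0, 0, 1],
    [3.8, -18.04, -11.5, 0, 0, 0, 1],
  ],
)

```text
time_s: 19.45
tcp_pos: [516.4, -238.5, 253.7]
eef_rot: [0.013, 1.0, 0.0, -0.0]
ft_force: [-0.7, -0.3, -1.3]
width: 15.3
grasp_force: 59.1
```

```bash
python3 - <<'E'
from plant import env
import cv2
o=env.get_obs();print(o["tcp_pos"],o["ft_force"],o["eef_rot"],o["time_s"])
w=env.snapshot("wrist")[120:300,180:380];s=env.snapshot("scene")[150:258,125:245]
import numpy as np
cv2.imwrite("pics/c5.png",np.hstack([cv2.resize(a,(400,360),interpolation=2) for a in(w,s)]))
E
```

```text
[ 516.44233081 -238.47696026  253.66674756] [-0.7365712  -0.34901362 -1.3141741 ] [ 1.32669053e-02  9.99911976e-01  1.62726652e-04 -5.65741801e-05] 19.45
```

View pics/c5.png

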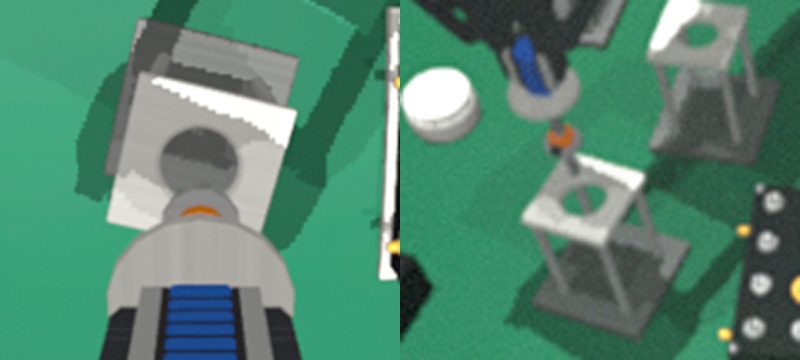

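The slider sits higher on the rod now, and the hole (199,162 in the crop) is in line with the foot at 201. Lowering.

Request:
play_rows(
  targets=[
    [0, -0.08, 2, 0, 0, 0, 1],
    [0, -0.08, 4, 0, 0, 0, 1],
    [0, -0.08, 5, 0, 0, 0, 1],
    [0, -0.08, 6, 0, 0, 0, 1],
    [0, -0.08, 6.5, 0, 0, 0, 1],
    [0, -0.08, 7, 0, 0, 0, 1],
    [0, -0.08, 7.5, 0, 0, 0, 1],
    [0, -0.08, 8, 0, 0, 0, 1],
    [0, -0.08, 8.5, 0, 0, 0, 1],
    [0, -0.08, 9, 0, 0, 0, 1],
    [0, -0.08, 9.5, 0, 0, 0, 1],
    [0, -0.08, 10, 0, 0, 0, 1],
    [0, -0.08, 10.5, 0, 0, 0, 1],
    [0, -0.08, 11, 0, 0, 0, 1],
    [0, -0.08, 11.4, 0, 0, 0, 1],
    [0, -0.08, 11.7, 0, 0, 0, 1],
    [0, -0.08, 11.8, 0, 0, 0, 1],
    [0, -0.08, 11.8, 0, 0, 0, 1],
  ],
)

```text
time_s: 21.8
tcp_pos: [516.2, -240.2, 135.7]
eef_rot: [0.014, 1.0, -0.0, 0.0]
ft_force: [0.0, 0.7, -0.5]
width: 15.0
grasp_force: 59.1
```

Request:
play_rows(
  targets=[
    [0, 0, 0.1, 0, 0, 0, 1],
    [0, 0, 0.2, 0, 0, 0, 1],
    [0, 0, 0.3, 0, 0, 0, 1],
    [0, 0, 0.34, 0, 0, 0, 1],
    [0, 0, 0.38, 0, 0, 0, 1],
    [0, 0, 0.38, 0, 0, 0, 1],
  ],
)

```text
time_s: 22.55
tcp_pos: [516.1, -240.2, 131.9]
eef_rot: [0.014, 1.0, 0.0, -0.0]
ft_force: [-0.1, 0.0, -1.5]
width: 15.3
grasp_force: 59.1
```

Request:
play_rows(
  targets=[
    [0, 0, 0.03, 0, 0, 0, 1],
    [0, 0, 0.06, 0, 0, 0, 1],
    [0, 0, 0.06, 0, 0, 0, 1],
  ],
)

```text
time_s: 22.92
tcp_pos: [516.2, -240.2, 131.4]
eef_rot: [0.014, 1.0, -0.0, 0.0]
ft_force: [-0.0, -0.4, 0.4]
width: 15.2
grasp_force: 59.3
```

Request:
play_rows(
  targets=[
    [0, 0, 0, 0, 0, 0, 2.5],
    [0, 0, 0, 0, 0, 0, 5],
    [0, 0, 0, 0, 0, 0, 7],
    [0, 0, 0, 0, 0, 0, 8],
    [0, 0, 0, 0, 0, 0, 8],
    [0, 0, 0, 0, 0, 0, 8],
    [0, 0, 0, 0, 0, 0, 8],
    [0, 0, -2, 0, 0, 0, 8],
    [0, 0, -5, 0, 0, 0, 8],
    [0, 0, -9, 0, 0, 0, 8],
    [0, 0, -13, 0, 0, 0, 8],
    [0, 0, -13, 0, 0, 0, 8],
    [0, 0, -13, 0, 0, 0, 8],
  ],
)

```text
time_s: 24.55
tcp_pos: [516.0, -240.2, 261.8]
eef_rot: [0.014, 1.0, -0.0, 0.0]
ft_force: [0.1, 0.2, 0.2]
width: 80.1
grasp_force: 0.0
```

```bash
python3 - <<'E'
from plant import env
import cv2,numpy as np
o=env.get_obs();print(o["tcp_pos"],o["ft_force"],o["width"],o["time_s"])
w=env.snapshot("wrist")[120:300,180:380];s=env.snapshot("scene")[150:258,125:245]
cv2.imwrite("pics/c6.png",np.hstack([cv2.resize(a,(400,360),interpolation=2) for a in(w,s)]))
E
```

```text
[ 516.03903001 -240.15709259  261.76145655] [0.07984476 0.24500961 0.22388523] 80.05966089612919 24.55
```

View pics/c6.png

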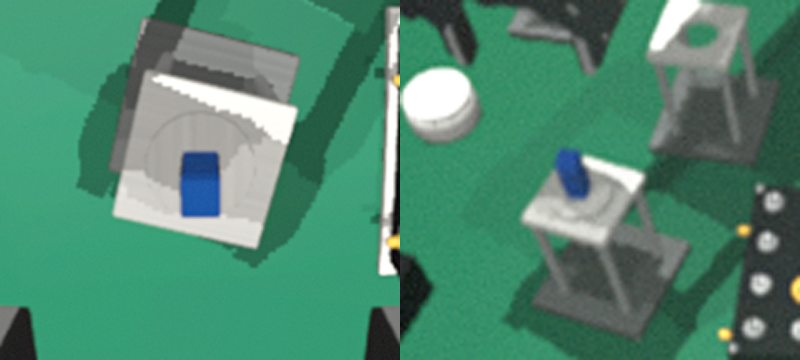

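The gauge hangs upright with its shoulder flat and centred on the plate, and the gripper is clear.

```bash
python3 -c "
from plant import env
print(env.job_done())"
```

```text
the job is handed in; nothing more can be done
None
```

The gauge rested on the slug about 39 mm below the port's mouth (by arm position; the slider itself was not read), at about 11 N peak wrist force. It hangs upright and released in its stand, and the job was handed in at about 25 s; no verdict came back.

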